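# Index the vial carousel on to its next hole

### The job

The vial carousel is locked in its home hole. Draw its spring index pin by the black knob, swing the carousel counter-clockwise as seen from above, and let the pin drop fully home in the next hole, the first one along the index plate, so that the first capped vial comes under the reader head. Do not force the carousel against the pin, do not knock over or shift the things lying around, and let go of the knob when it is locked.

Things in the scene. Friction and masses are not known exactly. Their poses are not given: they have to be found in the camera images.
- base: the carousel's fixed base: a grey and bare-metal disc 280 mm across, its top face 36 mm above the table. Origin on the carousel's vertical axis, at table height; z up. In its frame the home hole lies at 150 degrees counter-clockwise of its x axis, seen from above
- home_hole (a point): mouth of the home hole in the base's face (36 mm up), 115 mm from the axis. It lies in an arc slot of the ring plate, 14 mm wide, whose counter-clockwise end is 3 to 24 degrees past the hole; the slot's floor is the base's face. From the slot's end to the first index hole the plate's face is unbroken
- plate_centre (a point): centre of the steel ring plate (index plate), at its face, 42 mm up. Three round through holes 13 mm wide, 40 degrees apart, on the 115 mm circle. The plate is clamped at another angle each time: the first hole lies anywhere 35 to 55 degrees counter-clockwise of the home hole. That angle is not measured: see it or feel for it
- hub_top (a point): top of the wheel's hub on the axis, 76 mm up. White wheel 170 mm across, 50 to 60 mm up, three capped vials up to 107 mm high near its rim. A reader head, 118 to 154 mm up, stands on a post of the ring plate straight across from the first index hole, clear of the knob's path
- carousel (a joint): turn of the wheel and the pin it carries, rad, 0 at the home hole, growing counter-clockwise seen from above, free up to 1.9. Light friction, about 0.12 N m; the wheel stays where it is left
- index_pin (a joint): lift of the spring pin in m: 0 fully home, 0.010 with its tip on the base's face, 0.016 on the plate's face, 0.022 drawn to its stop. Spring: 6 N down at 0, about 10 N at the stop. Let go, it drops at once if a hole is under it, else rides on the face (little friction) and drops when pushed over a hole. Hole play 1.5 mm either side; the tip is round
- pin_knob (a point): centre of the pin's black upright round knob, 24 mm across, 24 mm high; 91 mm above the table with the pin home, rising with the pin; on a lug of the wheel, 115 mm from the axis. Below it a brass boss 17 mm thick, its top 75 mm up; lug top 62 mm up, 26 mm wide, reaching 18 mm past the knob's centre
- pin_rod: the steel pin under the knob, 10 mm thick; same origin as the knob's centre, the tip 65 mm below it. Turning the wheel hard while the pin is in a hole loads it sideways against the hole's wall: keep that under 25 N
- jar: bystander: glass jar with a blue cap, 60 mm across, 85 mm high, origin under its centre
- tube_rack: bystander: empty blue tube rack 105 x 80 x 50 mm, origin under its centre
- tip_box: bystander: closed box of pipette tips 120 x 85 x 65 mm, origin under its centre
- pipette: bystander: white pipette lying on the table, 250 mm long, 22 mm high, origin near its middle at table height, x along it to its tip
- label_roll: bystander: paper label roll lying flat, 70 mm across, 30 mm high, origin under its centre

How it is judged:
By the outcome, as a careful person would: the job done as asked, in the order asked, and still so for the second after the job is handed in, with the robot touching nothing.
It also fails if it takes over 42 s, if anything falls off the work surface, if the arm or the gripper's body presses on something with over 40 N, if the wrist force passes 120 N, or if a joint passes its speed limit or range.

### The arm

A 6-joint arm with a two-finger parallel gripper is mounted at the origin on the work surface. World frame = base frame: x ahead of the robot, y to its left, z up, the work surface at z = 0. Lengths are in m, angles in rad, forces in N, time in s.
With the tool pointing down it reaches from about 0.35 to 0.975 m from the base axis. Payload 17.4 kg.
Tool frame: the origin (TCP) lies midway between the tips of the shut fingers; the grasp point (between the pads) lies 19 mm behind it; z points along the fingers, y is the line along which they close (so a half turn about z gives the same grasp; the last joint's range is limited). The gripper opens to 85 mm and grips with 20 to 120 N. Pads are 22 mm wide; open, the fingers measure 114 mm over their backs; the gripper's body (76 mm by 85 mm) begins 54 mm behind the grasp point. The pads swing forward as they close: fully open they stand 13 mm farther back than shut.
Start: joints at [1.108, 0.116, 1.442, -0, 1.584, -0.038], TCP at [0.278, 0.615, 0.194] pointing down, gripper open.
Joint ranges: [-2.83, 2.83], [-0.83, 2.19], [0.07, 2.5], [-1.14, 4.28], [0.01, 3], [-2.97, 2.97]. Speed limits (rad/s): [1.89, 1.89, 2.22, 3.14, 3.14, 3.14].

### API

Orientations are given as [roll, pitch, yaw] about the fixed x, y, z axes, in that order (R = Rz(yaw) Ry(pitch) Rx(roll)).
In Python, from rig import status, cams, arm gives the robot as it stands.
- The arm moves only by the shell command python3 -m jog 'ROWS'. ROWS is JSON, one flat list of numbers, 7 for each row, row after row: the shift along the tool's x, y, z in m, then the turn, a rotation vector about the tool's x, y, z in rad, then the closure, from -1 (fully open) to 1 (shut). A call has 1 to 12 rows; each row is the pose to reach, as a shift and turn from the pose commanded when the call began, along the tool's axes at that moment; what a row does not reach only later rows make up. A row lasts 1/12 s, in which the tool goes at most 41.7 mm and 7.16 degrees, less where a joint would pass 70% of its speed; a pose out of reach is approached as far as the arm can. A call with a gripper value outside its range is refused whole. The fingers move at their own pace and stop on an object; the grip force is fixed at half the most. Time passes only in rows, so rows that repeat a pose let the fingers close. It gives the time, the measured TCP pose, the force, the opening and the grip force at its end, in the units of the state.
- status.sense(): the state, without advancing time (a new reading comes with each control period).
- cams.get_image(name): name is "scene" or "top" or "wrist"; returns (picture, depth): 480x640x3 uint8, blue, green, red; 480x640 float32, m along the optical axis (not along the pixel's ray), 0 where there is no reading.
- cams.camera_params(name): a dict with "fx", "fy", "cx", "cy" (pixels), "dist_coeffs" ([k1, k2, p1, p2, k3] as OpenCV has them; the pictures are not rectified), "R" (3x3) and "t" (3): a world point X has camera coordinates R X + t; the wrist camera has in their place "hand_eye" (4x4, takes a point from camera to tool coordinates, whose origin is the TCP and whose axes are the flange's). Camera axes: x right, y down, z forward; pixel columns grow to the right and rows downward; lengths in m; the calibration is good to about 2 mm. A picture is of the moment at which its call begins: read the wrist's pose just before it. camera_params takes no time and is no camera call.
- arm.job_done(): hands the job in; it is judged then, once.
The state is a dict: "clock": time; "q": joint angles; "qd": joint speeds; "effort": joint torques, N m; "ee_pos": TCP position; "tool_rot": TCP orientation; "force": force on the tool from outside, world axes, zero at the start; "wrist_torque": the same for the moment, N m; "opening": finger opening in m; "grip_force": force on a finger pad.
Only numpy, scipy, OpenCV 4.12 (cv2) and the standard library are available. Lean on these libraries where they do the work, as an engineer would, in place of code of your own. Each camera call takes 0.05 s, during which the arm holds its last target. There are 200 camera calls.

## Working session

There is one attempt and no reset: what is moved stays moved. The work goes in short steps, Python scripts to look and compute and a shell command to move; the robot and the scene stay as the last step left them, time stands still between calls to the robot, and variables do not carry over. Pictures are saved under pics/ and viewed, at most 10 in all, crops included, and the job is handed in when it is done.

```bash
mkdir -p pics; ls
python3 - <<'E'
from rig import status,cams
import cv2,numpy as np
s=status.sense();print(s)
for n in("top","scene"):
    p,d=cams.get_image(n);cv2.imwrite(f"pics/{n}0.png",p);np.save(f"pics/{n}0.npy",d)
    print(n,cams.camera_params(n))
print(cams.camera_params("wrist"))
E
```

```text
pics
{'clock': 0.0, 'q': array([ 1.10816896e+00,  1.16486332e-01,  1.44228563e+00, -2.12931980e-05,
        1.58401618e+00, -3.78007865e-02]), 'qd': array([ 0.00041015, -0.00093552,  0.00084496,  0.00094971,  0.00122008,
       -0.00023361]), 'effort': array([ 8.39092791e-04, -7.31958675e+01, -6.32485056e+01,  5.43517274e-05,
        5.90322728e-03,  4.79624055e-05]), 'ee_pos': array([0.27811405, 0.61477044, 0.19274933]), 'tool_rot': array([-3.14039722e+00, -2.39030793e-05,  2.71676579e+00]), 'force': array([0.28334802, 0.31636111, 0.60028861]), 'wrist_torque': array([-0.00031041,  0.01642014,  0.02191459]), 'grip_force': 0.0, 'opening': 0.08537997692788589}
top {'fx': 607.6457253298103, 'fy': 607.6457253298103, 'cx': 324.4024235436579, 'cy': 243.5633465232502, 'dist_coeffs': array([-0.1530165,  0.       ,  0.       ,  0.       ,  0.       ]), 'R': array([[-0.02640554, -0.99958963, -0.01110473],
       [-0.99291584,  0.02751337, -0.11559046],
       [ 0.11584855,  0.00797384, -0.99323488]]), 't': array([0.07907171, 0.52951235, 1.1636559 ])}
scene {'fx': 451.4719652451233, 'fy': 451.4
[... 196 characters left out ...]
01508794],
       [ 0.44673912, -0.66550056, -0.59794077],
       [-0.34883258,  0.48587718, -0.80139827]]), 't': array([-0.48967196, -0.16028502,  1.15673244])}
{'fx': 419.500611969048, 'fy': 419.500611969048, 'cx': 329.21480194685716, 'cy': 241.16244554170058, 'dist_coeffs': array([-0.0655965,  0.       ,  0.       ,  0.       ,  0.       ]), 'hand_eye': array([[ 5.54475865e-04, -9.58011743e-01, -2.86728431e-01,
         7.32885353e-02],
       [ 9.99999682e-01,  6.95719998e-04, -3.90725952e-04,
         7.49345110e-04],
       [ 5.73802754e-04, -2.86728123e-01,  9.58011824e-01,
        -1.80825579e-01],
       [ 0.00000000e+00,  0.00000000e+00,  0.00000000e+00,
         1.00000000e+00]])}
```

View pics/top0.png

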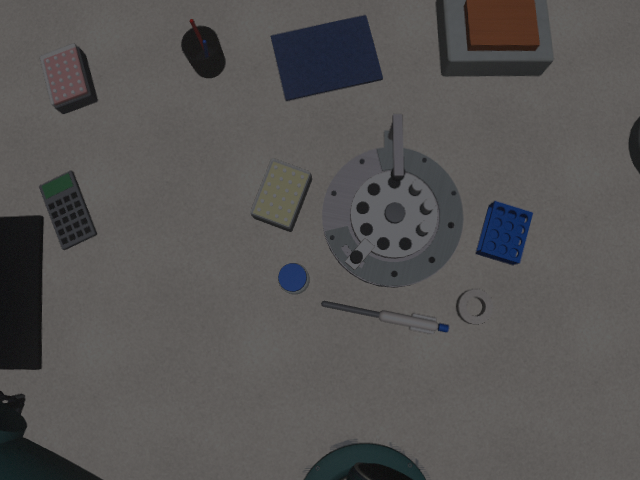

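View pics/scene0.png

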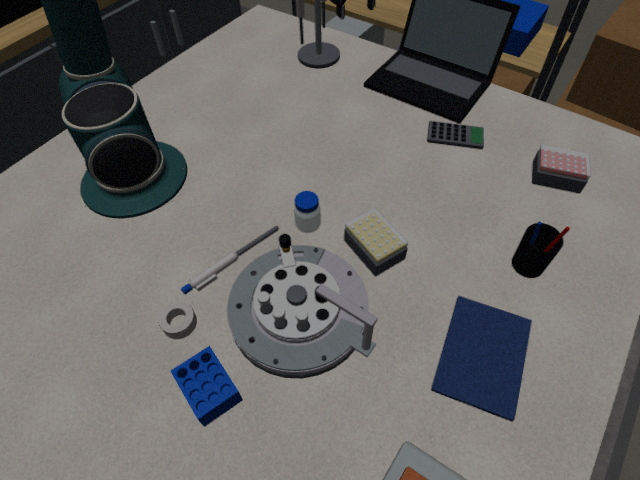

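The top view shows the hub near (395,212), the knob near (357,257), a likely first hole near (394,274), and the reader post near (390,140). The jar and the pipette lie near the knob. I'll enlarge the carousel.

```bash
cat > h.py <<'E'
import numpy as np,cv2
from rig import cams,status
from scipy.spatial.transform import Rotation as Ro
def ray(P,uv):
    K=np.array([[P["fx"],0,P["cx"]],[0,P["fy"],P["cy"]],[0,0,1]])
    n=cv2.undistortPoints(np.array([[uv]],float),K,P["dist_coeffs"])[0,0]
    return np.array([n[0],n[1],1.])
def atz(name,uv,z,s=None):
    P=cams.camera_params(name);r=ray(P,uv)
    if name=="wrist":
        H=P["hand_eye"];R=Ro.from_euler("xyz",s["tool_rot"]).as_matrix()
        o=R@H[:3,3]+s["ee_pos"];d=R@H[:3,:3]@r
    else:
        o=-P["R"].T@P["t"];d=P["R"].T@r
    return o+d*(z-o[2])/d[2]
E
python3 - <<'E'
from h import *
p=cv2.imread("pics/top0.png")[125:300,310:475]
p=cv2.convertScaleAbs(cv2.resize(p,None,fx=3.4,fy=3.4,interpolation=cv2.INTER_CUBIC),alpha=1.7)
cv2.imwrite("pics/top0c.png",p)
E
```

```text
(no output)
```

View pics/top0c.png

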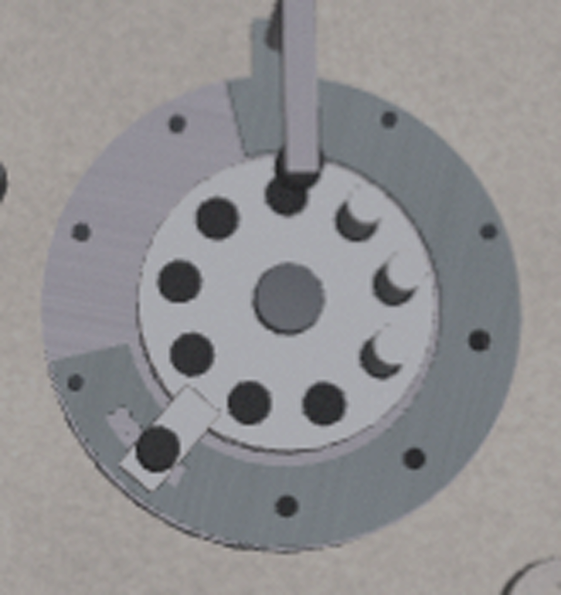

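The crop shows the hub at (289,298), the knob top at (158,449), index holes at (287,506), (414,459) and (479,341), and the slot's CCW end near (180,478).

Run:
```python
from h import *
f=lambda u,v,z:atz("top",(310+u/3.4-.35,125+v/3.4-.35),z)
hub=f(289,298,.076);k=f(158,449,.103);hs=[f(287,506,.042),f(414,459,.042),f(479,341,.042)]
print("hub",hub,"knob",k)
# circle centre via holes too
H=np.array(hs)[:,:2]
from scipy.optimize import least_squares
c=least_squares(lambda c:np.hypot(*(H-c).T)-.115,hub[:2]).x;print("c",c)
for n,p in [("knob",k)]+[("h",h) for h in hs]+[("slot",f(180,478,.038)),("jar",None),]:
    if p is None: continue
    for cc in(hub[:2],c):
        d=p[:2]-cc;print(n,p.round(4),np.hypot(*d).round(4),np.degrees(np.arctan2(d[1],d[0])).round(2))
print("jar",atz("top",(293,277),.085),"pip",[atz("top",q,.02) for q in((323,303),(448,327))])
s=status.sense();R=Ro.from_euler("xyz",s["tool_rot"]).as_matrix();print(R.round(3))
```

```text
hub [ 0.5824804  -0.07104642  0.076     ] knob [0.49708366 0.00636665 0.103     ]
c [ 0.58299188 -0.07134932]
knob [0.4971 0.0064 0.103 ] 0.1153 137.81
knob [0.4971 0.0064 0.103 ] 0.1158 137.87
h [ 0.4681 -0.0689  0.042 ] 0.1144 178.91
h [ 0.4681 -0.0689  0.042 ] 0.1149 178.77
h [ 0.4929 -0.1429  0.042 ] 0.1149 -141.26
h [ 0.4929 -0.1429  0.042 ] 0.1151 -141.54
h [ 0.5601 -0.184   0.042 ] 0.1151 -101.19
h [ 0.5601 -0.184   0.042 ] 0.1149 -101.47
slot [ 0.4861 -0.0085  0.038 ] 0.1148 147.03
slot [ 0.4861 -0.0085  0.038 ] 0.1154 147.04
jar [0.46394837 0.12458171 0.085     ] pip [array([0.41527473, 0.07066927, 0.02      ]), array([ 0.36082553, -0.17390529,  0.02      ])]
[[-0.911  0.412 -0.   ]
 [ 0.412  0.911 -0.001]
 [ 0.    -0.001 -1.   ]]
```

```bash
python3 -m jog '[-0.45,-0.465,0.02,0,0,0.312,-1, -0.45,-0.465,0.02,0,0,0.312,-1, -0.45,-0.465,0.02,0,0,0.312,-1, -0.45,-0.465,0.02,0,0,0.312,-1, -0.45,-0.465,0.02,0,0,0.312,-1, -0.45,-0.465,0.02,0,0,0.312,-1, -0.45,-0.465,0.02,0,0,0.312,-1, -0.45,-0.465,0.02,0,0,0.312,-1, -0.45,-0.465,0.02,0,0,0.312,-1, -0.45,-0.465,0.02,0,0,0.312,-1, -0.45,-0.465,0.02,0,0,0.312,-1, -0.45,-0.465,0.02,0,0,0.312,-1]'
python3 - <<'E'
from h import *
s=status.sense();R=Ro.from_euler("xyz",s["tool_rot"]).as_matrix();print(s["q"].round(3),R.round(3))
print(R.T@(np.array([.497,.0065,.17])-s["ee_pos"]), np.degrees(np.arctan2(R[1,1],R[0,1])))
E
```

```text
clock: 1.1
ee_pos: [0.4469, 0.1426, 0.178]
tool_rot: [3.141, 0.0, 2.405]
force: [0.8, -0.0, -0.9]
opening: 0.0857
grip_force: 0.0
[ 0.254 -0.341  1.886 -0.     1.596 -0.58 ] [[-0.741  0.672  0.   ]
 [ 0.672  0.741  0.   ]
 [-0.     0.    -1.   ]]
[-0.12854447 -0.06712262  0.00798016] 47.79780891661019
```

```bash
python3 -m jog '[-0.128,-0.067,0.008,0,0,0,-1, -0.128,-0.067,0.008,0,0,0,-1, -0.128,-0.067,0.008,0,0,0,-1, -0.128,-0.067,0.008,0,0,0,-1, -0.128,-0.067,0.008,0,0,0,-1, -0.128,-0.067,0.008,0,0,0,-1, -0.128,-0.067,0.008,0,0,0,-1]'
python3 - <<'E'
from h import *
s=status.sense();p,d=cams.get_image("wrist");cv2.imwrite("pics/w1.png",cv2.convertScaleAbs(p,alpha=1.6));np.savez("pics/w1.npz",d=d,pos=s["ee_pos"],rot=s["tool_rot"])
print(s["ee_pos"],s["q"].round(3))
E
```

```text
clock: 1.68
ee_pos: [0.4964, 0.0093, 0.1699]
tool_rot: [-3.142, -0.0, 2.405]
force: [0.2, 0.3, 0.2]
opening: 0.0855
grip_force: 0.0
[0.49640788 0.0093239  0.16991794] [-0.033 -0.273  1.847  0.     1.569 -0.867]
```

View pics/w1.png

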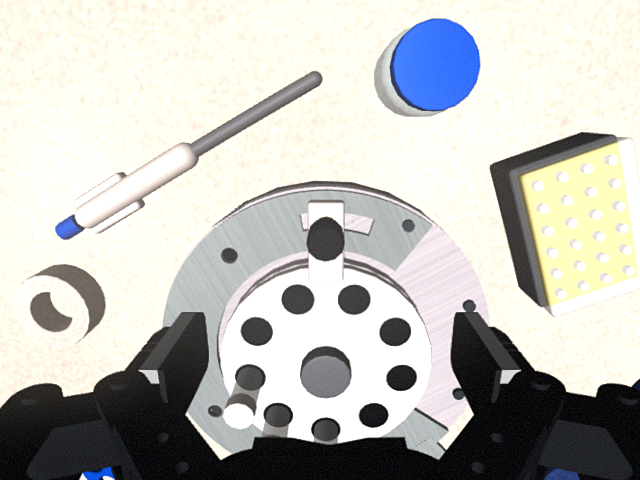

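The wrist view shows the knob at about (325,238), the first index hole at (229,255) and the hub at (325,372). The jar and the tip box are well clear.

Run:
```python
from h import *
z=np.load("pics/w1.npz");d=z["d"];s=dict(ee_pos=z["pos"],tool_rot=z["rot"])
P=cams.camera_params("wrist");H=P["hand_eye"];R=Ro.from_euler("xyz",s["tool_rot"]).as_matrix()
pts=[];
for v in range(205,270):
    for u in range(295,355):
        if d[v,u]>0:
            X=R@(H[:3,:3]@(ray(P,(u,v))*d[v,u])+H[:3,3])+s["ee_pos"];pts.append([u,v,*X])
pts=np.array(pts);m=(pts[:,4]>.098);q=pts[m];print(m.sum(),q.mean(0),q[:,:2].min(0),q[:,:2].max(0),np.percentile(q[:,4],[5,50,95]))
k=cv2.minEnclosingCircle(q[:,2:4].astype(np.float32));print(k)
hub=atz("wrist",(325,372),.076,s);h1=atz("wrist",(229,255),.042,s);print(hub,h1)
kc=np.array(k[0])
for c in(hub[:2],[.583,-.0713]):
    a=lambda p:np.degrees(np.arctan2(*(p[:2]-c)[::-1]))%360
    print(a(kc),a(h1),a(h1)-a(kc),np.hypot(*(kc-c)),np.hypot(*(h1[:2]-c)))
print("tool delta",R.T@(np.r_[kc,.17]-s["ee_pos"]))
```

```text
1120 [3.25408036e+02 2.42383929e+02 4.96256188e-01 7.00353170e-03
 1.03115489e-01] [307. 223.] [344. 261.] [0.1010431  0.10331007 0.1044999 ]
((0.4971184730529785, 0.0065030790865421295), 0.012145889922976494)
[ 0.57790636 -0.06818639  0.076     ] [ 0.46665036 -0.06842295  0.042     ]
137.24620917169437 180.12182515825268 42.8756159865583 0.11002363444336194 0.11125625092578079
137.82546853927707 178.58350006571376 40.758031526436696 0.11588337148227394 0.11638520237564012
tool delta [-2.42183394e-03 -1.61137880e-03 -8.30488587e-05]
```

```bash
python3 -m jog '[-0.002,-0.0015,0.04,0,0,0,-1, -0.002,-0.0015,0.07,0,0,0,-1, -0.002,-0.0015,0.095,0,0,0,-1, -0.002,-0.0015,0.095,0,0,0,-1, -0.002,-0.0015,0.095,0,0,0,-1]'
python3 -m jog '[0,0,0,0,0,0,1, 0,0,0,0,0,0,1, 0,0,0,0,0,0,1, 0,0,0,0,0,0,1, 0,0,0,0,0,0,1, 0,0,0,0,0,0,1, 0,0,0,0,0,0,1, 0,0,0,0,0,0,1, 0,0,0,0,0,0,1, 0,0,0,0,0,0,1]'
```

```text
clock: 2.15
ee_pos: [0.4965, 0.0074, 0.075]
tool_rot: [-3.141, -0.001, 2.406]
force: [0.1, 0.4, 0.9]
opening: 0.0855
grip_force: 0.0
clock: 2.98
ee_pos: [0.4971, 0.0065, 0.075]
tool_rot: [-3.142, -0.0, 2.405]
force: [-0.6, 0.3, 0.0]
opening: -0.0003
grip_force: 0.0
```

The fingers shut on nothing, so I'll look before doing anything else.

Run:
```python
from h import *
s=status.sense();print(s)
p,d=cams.get_image("wrist");cv2.imwrite("pics/w2.png",cv2.convertScaleAbs(p,alpha=1.6))
p,d=cams.get_image("scene");p=p[180:380,180:420]
cv2.imwrite("pics/s2.png",cv2.convertScaleAbs(cv2.resize(p,None,fx=3,fy=3,interpolation=cv2.INTER_CUBIC),alpha=1.6))
```

```text
{'clock': 2.9833, 'q': array([-3.82542212e-02, -2.22933309e-01,  1.96075039e+00, -3.32617590e-05,
        1.40384045e+00, -8.72282756e-01]), 'qd': array([-0.00074686,  0.00094426,  0.00178508, -0.00137406, -0.00118992,
       -0.00055091]), 'effort': array([-3.42713342e-03, -4.20278335e+01, -6.09223080e+01, -2.67538999e-04,
        2.28349498e-03,  8.94209779e-05]), 'ee_pos': array([0.4970905 , 0.00648283, 0.07503462]), 'tool_rot': array([-3.14152582e+00, -2.85901638e-05,  2.40483039e+00]), 'force': array([-0.60502325,  0.26137504,  0.00246365]), 'wrist_torque': array([0.01952725, 0.00455248, 0.00430282]), 'grip_force': 0.0, 'opening': -0.0002960887088994819}
```

View pics/s2.png

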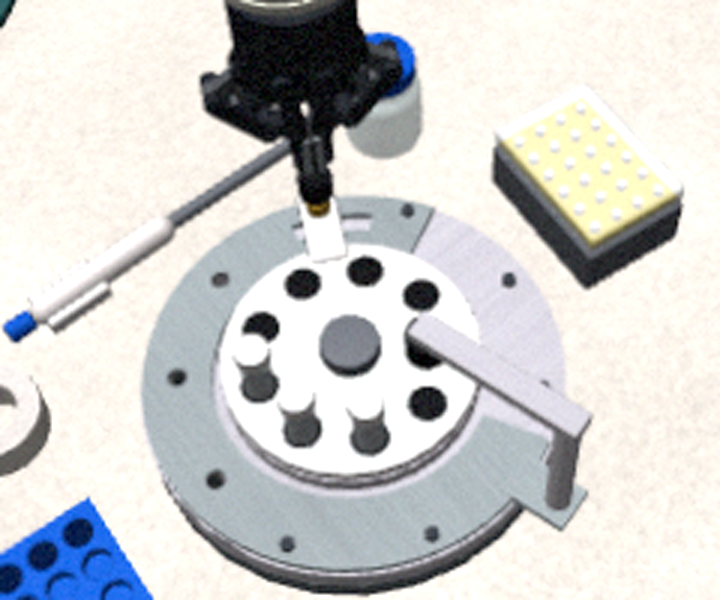

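View pics/w2.png

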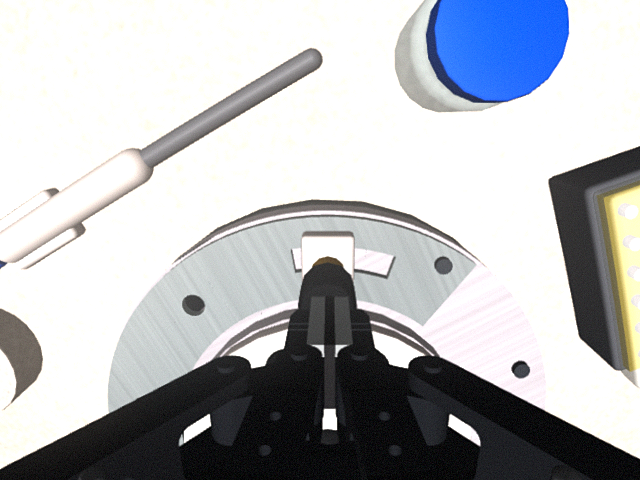

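In both views the shut fingers seem to end on or above the knob instead of around it. I'll check with depth.

Run:
```python
from h import *
s=status.sense();P=cams.camera_params("wrist");H=P["hand_eye"]
p,d=cams.get_image("wrist")
for v in range(225,440,8):
    o=[]
    for u in(300,312,320,327,335,345,355):
        X=H[:3,:3]@(ray(P,(u,v))*d[v,u])+H[:3,3] if d[v,u]>0 else np.zeros(3)
        o.append("%4d %4d %4d"%tuple(X*1e3))
    print(v," | ".join(o))
S=cams.camera_params("scene")
for n,X in(("tcp",s["ee_pos"]),("knobtop",[.497,.0065,.103]),("knobbot",[.497,.0065,.079])):
    x=S["R"]@np.array(X)+S["t"];u=S["fx"]*x[0]/x[2]+S["cx"];v=S["fy"]*x[1]/x[2]+S["cy"];print(n,(u-180)*3,(v-180)*3)
print(s["opening"],s["ee_pos"])
```

```text
225   18  -14   32 |   18   -8   32 |   18   -4   31 |   18    0   32 |   18    3   32 |   18    8   32 |   18   14   32
233   14  -14   32 |   17   -7   18 |   17   -4   18 |   17    0   19 |   17    3   18 |   17    8   20 |   14   14   32
241    9  -14   32 |   15   -7   12 |   15   -3   12 |   15    0   12 |   15    3   11 |   15    8   13 |    9   14   32
249    3  -15   38 |   11   -7   12 |   11   -3   12 |   11    0   13 |   11    3   12 |   11    8   11 |    3   14   39
257   -1  -15   38 |    7   -7   12 |    7   -3   12 |    7    0   11 |    7    3   13 |    7    8   13 |   -1   14   38
265   -6  -15   38 |    2   -7   13 |   11   -3   -8 |   11    0  -10 |   10    3   -7 |    3    8   12 |   -5   14   37
273   -8  -15   32 |    9   -6  -14 |   11   -3  -18 |   11    0  -20 |   10    2  -18 |    8    7  -12 |   -8   14   32
281  -13  -15   32 |   10   -6  -25 |   10   -3  -26 |   11    0  -27 |   10    2  -26 |    8    7  -20 |  -12   14   32
289  -18  -15   33 |    8   -6  -28 |    8   -3  -28 |    8    0  -28 |    8    2  -28 |    7    6  -27 |  -17   14   32
297    4  -
[... 1656 characters left out ...]
   4 -100 |   17    5 -108
409   17   -5 -111 |   11   -3 -103 |   -2   -1  -86 |  -83    0   15 |  -82    3   14 |    9    4 -100 |   17    5 -110
417   17   -5 -112 |    9   -3 -103 |   -4   -1  -86 |  -88    0   14 |  -88    3   14 |   -3    4  -87 |   17    5 -113
425   17   -4 -115 |    7   -3 -104 |   -6   -1  -87 |  -94    0   15 |  -93    3   13 |   -5    4  -88 |   17    5 -115
433   16   -4 -116 |    5   -3 -104 |   -7   -1  -89 |  -94    0    8 |  -96    3   10 |    3    4 -101 |   15    5 -115
tcp 315.0029526137664 196.12869963424146
knobtop 311.4631294646647 171.46051818907029
knobbot 314.43178209536114 192.64398939415145
-6.349557778629453e-05 [0.49709191 0.00648493 0.07504174]
```

Run:
```python
from h import *
z=np.load("pics/w1.npz");d=z["d"];P=cams.camera_params("wrist");H=P["hand_eye"]
for v in range(300,440,10):
    o=[]
    for u in(150,170,185,200,206,455,465,480,500):
        X=H[:3,:3]@(ray(P,(u,v))*d[v,u])+H[:3,3] if d[v,u]>0 else np.zeros(3)
        o.append("%4d %4d %4d"%tuple(X*1e3))
    print(v," | ".join(o))
```

```text
300  -87 -164  168 |  -68 -128  127 |  -68 -115  126 |  -68 -103  127 |  -68  -98  127 |  -71  103  133 |  -70  112  133 |  -71  125  134 |  -87  157  169
310  -98 -166  169 |  -77 -129  127 |  -77 -116  126 |  -76 -104  126 |  -77  -99  127 |  -80  104  133 |  -78  111  129 |  -80  126  134 |  -98  159  169
320 -108 -167  169 |  -86 -130  126 |   10  -45  -60 |    9  -42  -56 |  -86 -100  127 |    6   43  -52 |   10   44  -60 |   11   48  -61 | -108  160  169
330 -120 -169  170 |   10  -48  -66 |   10  -43  -66 |    6  -41  -58 |    2  -41  -52 |    4   43  -54 |    9   43  -64 |   11   46  -67 |    7   55  -60
340    7  -55  -66 |   11  -45  -73 |   10  -42  -71 |    2  -42  -58 |    0  -42  -52 |    1   43  -55 |    6   43  -64 |   11   44  -73 |    7   53  -66
350    7  -52  -72 |   11  -43  -79 |    7  -41  -73 |    0  -42  -59 |   -3  -41  -54 |   -1   43  -56 |    3   43  -65 |   10   43  -77 |   11   48  -78
360   11  -47  -84 |   11  -42  -83 |    5  -41  -74 |   -3  -42  -60 |   -7  -42  -54 |   -5   43  -57 |    0   43  -66 |    7   43  -77 |   11   46  -83
370   11  -45  
[... 369 characters left out ...]
54 -106  127 | -156  111  131 |   -8   43  -70 |    0   43  -81 |    6   44  -90
400   13  -39 -103 |    0  -42  -87 |   -6  -41  -77 | -165 -113  128 | -165 -108  127 | -169  113  133 | -169  122  133 |   -2   43  -82 |   12   39 -102
410   17  -35 -111 |   17  -31 -112 |   -8  -41  -79 | -174 -113  126 | -175 -108  126 | -180  114  134 | -210  138  170 |   17   30 -111 |   16   35 -110
420   17  -34 -114 |   17  -30 -114 |   17  -27 -114 | -187 -115  128 | -186 -110  127 | -221  128  169 | -221  139  168 |   17   29 -114 |   17   33 -114
430   18  -32 -118 |   17  -28 -117 |   17  -26 -117 | -234 -132  169 | -198 -111  127 | -234  130  169 |   17   26 -117 |   17   28 -117 |   17   32 -117
```

The depth data shows the real fingertips sit about 38 mm behind the reported TCP: shut tips at tool z ≈ -38, open tips at about -52. The knob position is still right, so I'll open, go 38 mm lower and close.

```bash
python3 -m jog '[0,0,0,0,0,0,-1, 0,0,0,0,0,0,-1, 0,0,0,0,0,0,-1, 0,0,0,0,0,0,-1, 0,0,0,0,0,0,-1, 0,0,0,0,0,0,-1, 0,0,0,0,0,0,-1, 0,0,0,0,0,0,-1]'
python3 -m jog '[0,0,0.01,0,0,0,-1, 0,0,0.02,0,0,0,-1, 0,0,0.03,0,0,0,-1, 0,0,0.037,0,0,0,-1, 0,0,0.037,0,0,0,-1, 0,0,0.037,0,0,0,-1]'
python3 -m jog '[0,0,0,0,0,0,1, 0,0,0,0,0,0,1, 0,0,0,0,0,0,1, 0,0,0,0,0,0,1, 0,0,0,0,0,0,1, 0,0,0,0,0,0,1, 0,0,0,0,0,0,1, 0,0,0,0,0,0,1, 0,0,0,0,0,0,1, 0,0,0,0,0,0,1]'
```

```text
clock: 3.8
ee_pos: [0.4971, 0.0065, 0.0751]
tool_rot: [-3.142, -0.0, 2.405]
force: [-0.3, -0.6, -0.0]
opening: 0.0854
grip_force: 0.0
clock: 4.3
ee_pos: [0.4968, 0.0065, 0.0374]
tool_rot: [-3.141, -0.001, 2.405]
force: [0.3, 0.4, 0.0]
opening: 0.0858
grip_force: 0.0
clock: 5.13
ee_pos: [0.4973, 0.0065, 0.0385]
tool_rot: [3.141, 0.0, 2.405]
force: [-1.7, 1.0, 6.3]
opening: 0.0224
grip_force: 58.6
```

Gripped at 58 N. Next I'll draw the pin about 20 mm.

```bash
python3 -m jog '[0,0,-0.005,0,0,0,1, 0,0,-0.01,0,0,0,1, 0,0,-0.015,0,0,0,1, 0,0,-0.019,0,0,0,1, 0,0,-0.0195,0,0,0,1, 0,0,-0.0195,0,0,0,1]'
python3 - <<'E'
from h import *
s=status.sense();P=cams.camera_params("wrist");H=P["hand_eye"];R=Ro.from_euler("xyz",s["tool_rot"]).as_matrix()
p,d=cams.get_image("wrist");cv2.imwrite("pics/w3.png",cv2.convertScaleAbs(p,alpha=1.6))
pts=[]
for v in range(220,330):
    u=328
    X=R@(H[:3,:3]@(ray(P,(u,v))*d[v,u])+H[:3,3])+s["ee_pos"]
    if v%5==0:print(v,X.round(4),end=" ; ")
print(s["ee_pos"])
# arc targets
c=np.array([.5828,-.0712]);k=s["ee_pos"][:2]
for a in np.arange(4,45,4).tolist()+[40.8]:
    t=np.radians(a);Q=np.array([[np.cos(t),-np.sin(t)],[np.sin(t),np.cos(t)]])
    print(a,(R.T@np.r_[Q@(k-c)+c-k,0]).round(4),round(t,3))
E
```

```text
clock: 5.63
ee_pos: [0.4969, 0.0063, 0.057]
tool_rot: [-3.141, 0.0, 2.405]
force: [4.7, -2.9, -11.3]
opening: 0.0219
grip_force: 59.2
220 [0.4791 0.0224 0.0364] ; 225 [0.48   0.0216 0.0414] ; 230 [0.4816 0.0201 0.0425] ; 235 [0.4832 0.0186 0.0437] ; 240 [0.4854 0.0167 0.0424] ; 245 [0.4836 0.0184 0.0587] ; 250 [0.4846 0.0174 0.0615] ; 255 [0.486  0.0162 0.0629] ; 260 [0.4879 0.0145 0.0624] ; 265 [0.4896 0.013  0.0626] ; 270 [0.4911 0.0116 0.0634] ; 275 [0.491  0.0117 0.0697] ; 280 [0.4911 0.0117 0.0754] ; 285 [0.4928 0.0102 0.0753] ; 290 [0.4932 0.0097 0.0791] ; 295 [0.4935 0.0095 0.0833] ; 300 [0.4887 0.014  0.1023] ; 305 [0.4881 0.0146 0.1083] ; 310 [0.4884 0.0143 0.1112] ; 315 [0.4885 0.0143 0.1147] ; 320 [0.4879 0.0148 0.1197] ; 325 [0.4892 0.0137 0.1198] ; [0.49694285 0.00625149 0.05697231]
4 [-0.0003 -0.0081  0.    ] 0.07
8 [-0.0012 -0.0161  0.    ] 0.14
12 [-0.0026 -0.024   0.    ] 0.209
16 [-0.0046 -0.0319  0.    ] 0.279
20 [-0.0071 -0.0395  0.    ] 0.349
24 [-0.0101 -0.047   0.    ] 0.419
28 [-0.0137 -0.0542  0.    ] 0.489
32 [-0.0177 -0.0612  0.    ] 0.559
36 [-0.0223 -0.0679  0.    ] 0.628
40 [-0.0273 -0.0742  0.    ] 0.698
44 [-0.0327 -0.0802  0.0001] 0.768
40.8 [-0.0283 -0.0755  0.    ] 0.712
```

```bash
python3 -m jog '[-0.0003,-0.0081,0,0,0,-0.07,1, -0.0012,-0.0161,0,0,0,-0.14,1, -0.0026,-0.024,0,0,0,-0.209,1, -0.0046,-0.0319,0,0,0,-0.279,1, -0.0071,-0.0395,0,0,0,-0.349,1, -0.0101,-0.047,0,0,0,-0.419,1, -0.0137,-0.0542,0,0,0,-0.489,1, -0.0177,-0.0612,0,0,0,-0.559,1, -0.0223,-0.0679,0,0,0,-0.628,1, -0.0273,-0.0742,0,0,0,-0.698,1, -0.0281,-0.0753,0,0,0,-0.709,1, -0.0281,-0.0753,0,0,0,-0.709,1]'
python3 - <<'E'
from h import *
s=status.sense();c=np.array([.5828,-.0712]);d=s["ee_pos"][:2]-c;print(np.degrees(np.arctan2(d[1],d[0]))%360,np.hypot(*d),s["force"],s["opening"],s["q"].round(3))
p,d=cams.get_image("wrist");np.save("pics/w4.npy",d);cv2.imwrite("pics/w4.png",cv2.convertScaleAbs(p,alpha=1.6))
E
```

```text
clock: 6.68
ee_pos: [0.4663, -0.0681, 0.0565]
tool_rot: [3.141, -0.003, 3.112]
force: [-6.7, 1.1, -10.5]
opening: 0.022
grip_force: 59.2
178.49592397185197 0.11653905757744448 [ -6.68866407   1.07521375 -10.5175858 ] 0.021950828807481892 [-0.199 -0.27   2.03   0.     1.384 -1.741]
```

View pics/w4.png

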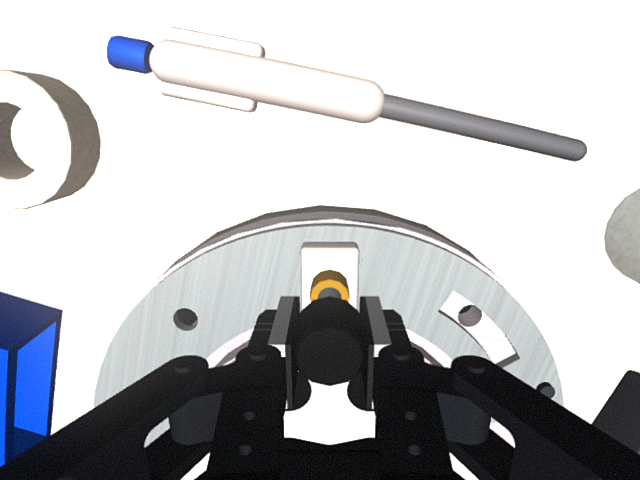

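The pin is drawn and the lug sits opposite the expected first hole, with the second hole at (186,319) and the home hole at (470,316). I'll lower 5 mm and read the force: a pull still downward means the pin is entering the hole.

```bash
python3 -m jog '[0,0,0.001,0,0,0,1, 0,0,0.002,0,0,0,1, 0,0,0.003,0,0,0,1, 0,0,0.004,0,0,0,1, 0,0,0.005,0,0,0,1, 0,0,0.005,0,0,0,1, 0,0,0.005,0,0,0,1]'
python3 - <<'E'
from h import *
P=cams.camera_params("wrist");s=status.sense();print(s["force"],s["wrist_torque"])
s=dict(ee_pos=np.array([.4663,-.0681,.0565]),tool_rot=np.array([3.141,-.003,3.112]));c=np.array([.5828,-.0712])
for uv,z in(((470,316),.036),((186,319),.042),((330,352),.122)):
    X=atz("wrist",uv,z,s);d=X[:2]-c;print(X,np.degrees(np.arctan2(d[1],d[0]))%360,np.hypot(*d))
E
```

```text
clock: 7.32
ee_pos: [0.4664, -0.0676, 0.0518]
tool_rot: [3.141, -0.003, 3.112]
force: [-7.2, -1.0, -10.2]
opening: 0.0222
grip_force: 59.3
[ -7.15509423  -0.95550119 -10.21612312] [-0.01926424  1.08135608  0.02246324]
[0.49738186 0.00701009 0.036     ] 137.52232698168712 0.11581483505749345
[ 0.49174602 -0.14257847  0.042     ] 218.09338742860947 0.11569664568613469
[ 0.4642634  -0.06706254  0.122     ] 178.0009311092743 0.11860878141809833
```

The force is still 10 N downward at a lift of about 13 mm, so the pin is in the hole. I'll lower it the rest of the way.

```bash
python3 -m jog '[0,0,0.002,0,0,0,1, 0,0,0.004,0,0,0,1, 0,0,0.006,0,0,0,1, 0,0,0.008,0,0,0,1, 0,0,0.01,0,0,0,1, 0,0,0.012,0,0,0,1, 0,0,0.012,0,0,0,1]'
```

```text
clock: 7.9
ee_pos: [0.4664, -0.0676, 0.0398]
tool_rot: [3.141, -0.003, 3.112]
force: [-7.8, -0.9, -7.5]
opening: 0.0224
grip_force: 59.4
```

```bash
python3 -m jog '[0,0,0,0,0,0,-1, 0,0,0,0,0,0,-1, 0,0,0,0,0,0,-1, 0,0,0,0,0,0,-1, 0,0,0,0,0,0,-1, 0,0,0,0,0,0,-1, 0,0,0,0,0,0,-1, 0,0,0,0,0,0,-1]'
python3 -m jog '[0,0,-0.03,0,0,0,-1, 0,0,-0.06,0,0,0,-1, 0,0,-0.09,0,0,0,-1, 0,0,-0.13,0,0,0,-1, 0,0,-0.13,0,0,0,-1, 0,0,-0.13,0,0,0,-1]'
python3 - <<'E'
from h import *
s=status.sense();P=cams.camera_params("wrist");H=P["hand_eye"];R=Ro.from_euler("xyz",s["tool_rot"]).as_matrix()
p,d=cams.get_image("wrist");cv2.imwrite("pics/w5.png",cv2.convertScaleAbs(p,alpha=1.6))
pts=[]
for v in range(190,280):
    for u in range(290,370):
        if d[v,u]>0: pts.append(R@(H[:3,:3]@(ray(P,(u,v))*d[v,u])+H[:3,3])+s["ee_pos"])
pts=np.array(pts);q=pts[pts[:,2]>.085]
t=q[q[:,2]>q[:,2].max()-.006]
print(np.median(t[:,2]),t[:,2].max());k=cv2.minEnclosingCircle(t[:,:2].astype(np.float32));dd=np.array(k[0])-[.5828,-.0712]
print(k,np.degrees(np.arctan2(dd[1],dd[0]))%360,s["ee_pos"],s["force"],s["clock"])
E
```

```text
clock: 8.57
ee_pos: [0.4674, -0.0682, 0.0406]
tool_rot: [-3.142, 0.0, 3.114]
force: [0.2, -0.9, -0.0]
opening: 0.0853
grip_force: 0.0
clock: 9.07
ee_pos: [0.4682, -0.0684, 0.1728]
tool_rot: [-3.141, 0.004, 3.114]
force: [0.6, -0.3, -0.7]
opening: 0.0857
grip_force: 0.0
0.10322138915885645 0.10518663758023894
((0.4667564332485199, -0.06682667136192322), 0.012007909826934338) 177.84171797625797 [ 0.46822218 -0.06836883  0.172763  ] [ 0.59198675 -0.34020563 -0.70584404] 9.0667
```

View pics/w5.png

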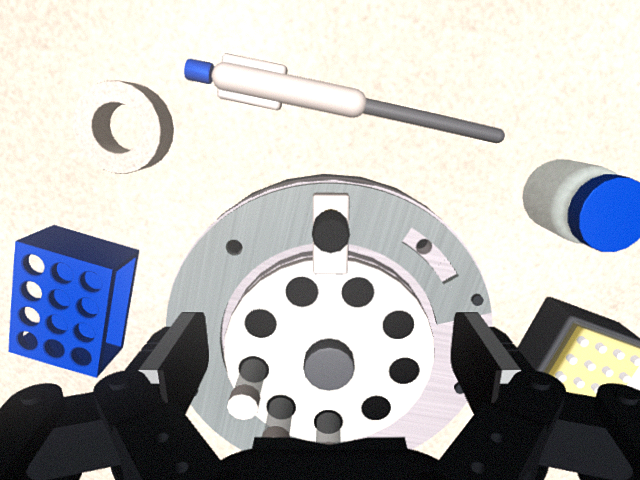

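The knob's top is back at 103 mm, the same as when it was home, so the pin is fully down in the first hole. The gripper is open and clear, and the jar, rack, pipette and roll haven't moved.

```bash
python3 -c "
from rig import arm;print(arm.job_done())"
```

```text
the job is handed in; nothing more can be done
None
```

The carousel is locked with its pin fully home in the first index hole (turned about 41° counter-clockwise), the knob is released, the gripper is clear, and the job was handed in at about 9 s.

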